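# Registering printing blocks in the jig

## Task

Lay each printing block on the bench in the lane of its own colour and, holding the wooden bar, tap it gently along, never ramming it, until it sits fully home against the stop hidden under the hood: no finger may push or hold a block once its end has gone under the hood. Turn the turnbutton of every loaded lane square across its block. Finish with the bar lying back on the middle of its felt mat, and leave the ink tins and the jar alone.

Things in the scene. Friction and masses are not known exactly. Their poses are not given: they have to be found in the camera images.
- jig: Fixed registration jig: an aluminium board 290 (x) x 265 (y) x 10 mm lying on the bench; origin on its underside, board spans x -145..145, y -135..130 mm, z up. Three lanes run along its y axis, centred at jig x = -86 (red), 0 (blue), +86 mm (yellow), coloured patches on the hood top and at the open ends. Board's front edge (-y) is the lanes' open end.
- hood (a point): Dark steel hood over the jig's +y end, jig y = 70 to 130 mm, underside 39 mm and top 45 mm above the bench; inside, each lane is 54 mm wide between full-height cheeks. In each lane under it is a fixed steel stop that cannot be seen, 20 to 50 mm behind the hood's front edge, at a different depth in each lane: found only by feel. Point: middle of the hood's front lower edge (jig 0, 70, 39 mm).
- lane_blue (a point): Point on the floor of the middle (blue) lane, on its centre line, at jig y = 0; axes as the jig's. Each lane is a channel along the jig's y, 52 mm wide, floor 10 mm above the bench, between plywood lands whose tops are 15 mm above the bench (5 mm deep), 34 mm wide between lanes. Blocks are laid in it in front of the hood (jig y below 70 mm) and pushed towards jig +y.
- block_red: Loose printing block, a wooden mount 46 (x) x 110 (y) x 24 (z) mm with a red top layer; origin at the centre of its underside, z up; 0.1 to 0.25 kg. Either end may lead. May be absent. It belongs in the red lane, its 110 mm length along the lane; when home its leading end touches the hidden stop.
- button_red (a joint): Angle of the brass turnbutton of the red lane, rad: 0 = open, arm along jig -y beside the lane (on its jig -x side); it grows anticlockwise seen from above; 1.57 = square across the lane, arm pointing to jig +x over it (end stop 1.65). It starts at 0 to 0.25, turns with about 2 N at the pin and stays where left. Arm 15 mm wide, 54 mm long, 37.5 to 45.5 mm above the bench, 3.5 mm over a block's top.
- button_red_pivot (a point): Pivot axis of the red lane's turnbutton, at the arm's underside: 43 mm to jig -x of the lane's centre line, at jig y = 48 mm; fixed.
- button_red_pin (a point): On the black upright grip pin of the red lane's turnbutton, diameter 12 mm, standing from 45 to 73 mm above the bench, 30 mm from the pivot; the point is 59.5 mm above the bench, on the pin's axis.
- button_red_tip (a point): Near the free end of the red lane's turnbutton arm, 42 mm from the pivot.
- block_blue: Loose printing block, a wooden mount 46 (x) x 110 (y) x 24 (z) mm with a blue top layer; origin at the centre of its underside, z up; 0.1 to 0.25 kg. Either end may lead. May be absent. It belongs in the blue lane, its 110 mm length along the lane; when home its leading end touches the hidden stop.
- button_blue (a joint): Angle of the brass turnbutton of the blue lane, rad: 0 = open, arm along jig -y beside the lane (on its jig -x side); it grows anticlockwise seen from above; 1.57 = square across the lane, arm pointing to jig +x over it (end stop 1.65). It starts at 0 to 0.25, turns with about 2 N at the pin and stays where left. Arm 15 mm wide, 54 mm long, 37.5 to 45.5 mm above the bench, 3.5 mm over a block's top.
- button_blue_pivot (a point): Pivot axis of the blue lane's turnbutton, at the arm's underside: 43 mm to jig -x of the lane's centre line, at jig y = 48 mm; fixed.
- button_blue_pin (a point): On the black upright grip pin of the blue lane's turnbutton, diameter 12 mm, standing from 45 to 73 mm above the bench, 30 mm from the pivot; the point is 59.5 mm above the bench, on the pin's axis.
- button_blue_tip (a point): Near the free end of the blue lane's turnbutton arm, 42 mm from the pivot.
- block_yellow: Loose printing block, a wooden mount 46 (x) x 110 (y) x 24 (z) mm with a yellow top layer; origin at the centre of its underside, z up; 0.1 to 0.25 kg. Either end may lead. May be absent. It belongs in the yellow lane, its 110 mm length along the lane; when home its leading end touches the hidden stop.
- button_yellow (a joint): Angle of the brass turnbutton of the yellow lane, rad: 0 = open, arm along jig -y beside the lane (on its jig -x side); it grows anticlockwise seen from above; 1.57 = square across the lane, arm pointing to jig +x over it (end stop 1.65). It starts at 0 to 0.25, turns with about 2 N at the pin and stays where left. Arm 15 mm wide, 54 mm long, 37.5 to 45.5 mm above the bench, 3.5 mm over a block's top.
- button_yellow_pivot (a point): Pivot axis of the yellow lane's turnbutton, at the arm's underside: 43 mm to jig -x of the lane's centre line, at jig y = 48 mm; fixed.
- button_yellow_pin (a point): On the black upright grip pin of the yellow lane's turnbutton, diameter 12 mm, standing from 45 to 73 mm above the bench, 30 mm from the pivot; the point is 59.5 mm above the bench, on the pin's axis.
- button_yellow_tip (a point): Near the free end of the yellow lane's turnbutton arm, 42 mm from the pivot.
- bar: Loose dark wooden tapping bar with a brass band near each end, 120 (x) x 24 x 24 mm, 0.12 kg; origin at the centre of the underside it started on, x along its length. It starts lying on the mat. Its end is what taps the blocks along.
- mat: Grey felt mat for the bar, fixed, 160 (x) x 100 (y) x 4 mm thick; origin at the centre of its underside.
- tin_green: Green ink tin, 84 mm across, 65 mm high; a loose bystander, origin at the centre of its underside.
- tin_grey: Dark grey ink tin, 84 mm across, 65 mm high; a loose bystander, origin at the centre of its underside.
- jar: Amber glass jar, 64 mm across, 90 mm high; a loose bystander, origin at the centre of its underside.
Things that resemble listed ones, but are neither listed nor needed, are in the scene too. What is shaped like the block_blue but purple is not meant.

How it is judged:
By the outcome, as a careful person would: the job done as asked, in the order asked, and still so for the second after the job is handed in, with the robot touching nothing.
Of block_red, block_blue, block_yellow only 2 to 3 are there at a start; the rules pass over those that are not, and their reading is None.
At some moment in a run one of block_red, block_blue, block_yellow, bar may be knocked a few centimetres aside while the robot is not near it.
Once in a run the grip may slacken for a moment while it holds something.
It also fails if it takes over 210 s, if anything falls off the work surface, if the arm or the gripper's body presses on something with over 40 N, if the wrist force passes 120 N, or if a joint passes its speed limit or range.

## Robot

A 6-joint arm with a two-finger parallel gripper is mounted at the origin on the work surface. World frame = base frame: x ahead of the robot, y to its left, z up, the work surface at z = 0. Lengths are in m, angles in rad, forces in N, time in s.
With the tool pointing down it reaches from about 0.275 to 0.825 m from the base axis. Payload 4.9 kg.
Tool frame: the origin (TCP) lies at the very end of the fingers, on their centre line; the grasp point (between the pads) lies 19 mm behind it; x points along the fingers, y is the direction in which the jaws open and shut, and the axes are right-handed (so a half turn about x gives the same grasp; the last joint's range is limited). The gripper opens to 85 mm and grips with 20 to 120 N. Pads are 22 mm wide; open, the fingers measure 114 mm over their backs; the gripper's body (76 mm by 85 mm) begins 54 mm behind the grasp point. The pads swing forward as they close: fully open they stand 13 mm farther back than shut.
Start: joints at [-1.248, 0.326, -0.193, 1.052, 0, 1.437], TCP at [0.243, -0.494, 0.231] pointing down, gripper open.
Joint ranges: [-2.65, 2.65], [-0.97, 1.79], [-1.3, 1.35], [-1.93, 2.1], [-1.47, 1.37], [-3.14, 3.14]. Speed limits (rad/s): [2.57, 2.57, 3.14, 3.14, 3.14, 3.14].

## Interface

Orientations are given as a rotation vector (axis times angle).
In Python, from workcell import * gives the robot as it stands. Calls block until the motion is done:
- movep(position, orientation): joint-space move of the TCP to a pose.
- move_straight(position, rotation=None, rate=0.15, guard=None): straight line of the TCP; rotation=None keeps the orientation; rate is the mean speed in m/s. With guard (N) it stops when the force on the tool has changed by that much, and returns True; else False.
- movej(angles): joint-space move.
- open_jaws() and grab(newtons=None): open the fingers fully, or close them until they stop; newtons is the grip in N (None keeps the last).
- wait(seconds).
- solve_ik(position, orientation): joint angles nearest the present ones, or None.
- observe(): the state.
- grab_frame(name): name is "scene" or "top" or "wrist"; returns a dict with "img" (400x640x3 uint8, red, green, blue), "intrinsics" (3x3 intrinsics, pixels), "R" (3x3) and "t" (3): a world point X has camera coordinates R X + t. Camera axes: x right, y down, z forward; pixel columns grow to the right and rows downward; lengths in m; the calibration is good to about 2 mm. A picture is of the moment at which its call begins. There is no depth.
A pose or a line that the arm cannot do raises PlanningError and nothing moves.
- sign_off(): hands the job in, once; it reports no verdict.
The state is a dict: "t": time; "qpos": joint angles; "dq": joint speeds; "joint_efforts": joint torques, N m; "position": TCP position; "eef_rot": TCP orientation; "wrist_force": force on the tool from outside, world axes, zero at the start; "torque": the same for the moment, N m; "opening": finger opening in m.
Only numpy, scipy, OpenCV 4.12 (cv2) and the standard library are available. Lean on these libraries where they do the work, as an engineer would, in place of code of your own. Each camera call takes 0.05 s, during which the arm holds its last target.

## Working session

There is one attempt and no reset: what is moved stays moved. The work goes in short steps, each a Python script; the robot and the scene stay as the last script left them, time stands still between calls to the robot, and variables do not carry over. Pictures are saved under pics/ and viewed, and the job is handed in when it is done.

```bash
ls; mkdir -p pics
python3 - <<'E'
from workcell import *
import cv2
s=observe(); print(s)
for n in ("scene","top","wrist"):
    f=grab_frame(n); cv2.imwrite(f"pics/{n}0.png",f["img"][:,:,::-1]); print(n,f["intrinsics"].tolist(),f["R"].tolist(),f["t"].tolist())
E
```

```text
pics
{'t': 0.0, 'qpos': array([-1.24821156e+00,  3.26915249e-01, -1.93571240e-01,  1.05199249e+00,
        2.45565051e-05,  1.43663578e+00]), 'dq': array([-0.00102274,  0.00093793,  0.00052887,  0.00029969,  0.00153755,
        0.00078776]), 'joint_efforts': array([ 1.04912855e-03, -4.43395329e+01,  2.62442654e+01,  1.53656560e-02,
        1.17114805e-04, -7.55024843e-06]), 'position': array([ 0.24242084, -0.49305905,  0.23052222]), 'eef_rot': array([ 1.968184  ,  0.45918634, -1.96845447]), 'wrist_force': array([ 0.17651951,  0.26996461, -0.3642918 ]), 'torque': array([-0.03006218, -0.05811304, -0.03178055]), 'opening': 0.08544016717489118}
scene [[388.15899621277, 0.0, 323.4254621622256], [0.0, 388.15899621277, 198.57172260038385], [0.0, 0.0, 1.0]] [[-0.0675525222448568, 0.997647239810532, 0.011689381368782222], [0.776550467357105, 0.05993050493700664, -0.6271982989656921], [-0.626423202304816, -0.03329143247777294, -0.7787718871002971]] [0.06155022203461327, -0.41254460534063586, 1.6367656542630002]
top [[418.4504002447104, 0.0, 322.06353196304445], [0.0, 418.4504002447104, 195.92582200178626], [0.0, 0.0, 1.0]] [[-0.004688436688699318, -0.9998809490808773, -0.01470055191277362], [-0.9969200499447164, 0.005824390628360261, -0.07820799506465281], [0.07828430608775011, 0.01428860171368643, -0.9968286729831898]] [0.01009155275173533, 0.5956044877657408, 1.1717855861272848]
wrist [[351.50135252829324, 0.0, 320.2924799482244], [0.0, 351.50135252829324, 202.35138160594826], [0.0, 0.0, 1.0]] [[0.4405967603073084, -0.8977032712468734, -0.0018252669301180053], [-0.8644976839858214, -0.4248454604098948, 0.2686076863238562], [-0.24190545506427677, -0.11676973735418979, -0.9632479323872845]] [-0.5487165915696147, -0.034412152218627264, 0.3783912143782952]
```

View pics/top0.png

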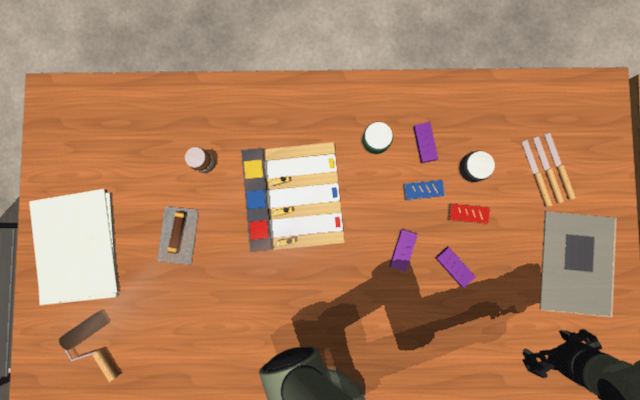

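View pics/scene0.png

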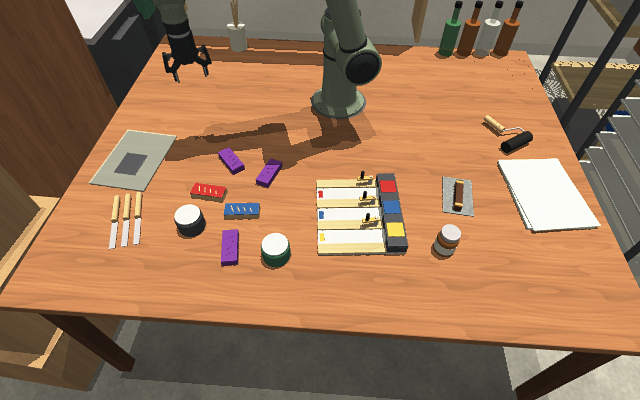

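View pics/wrist0.png

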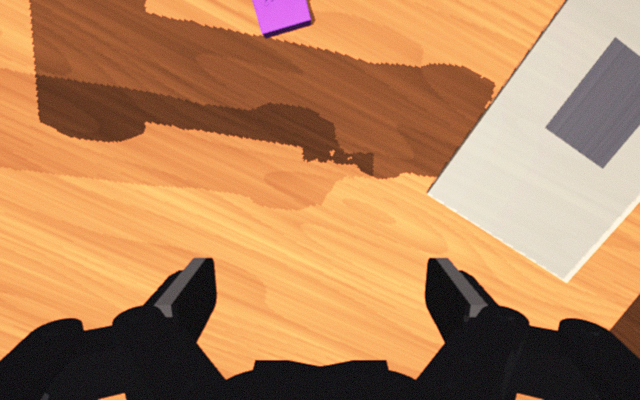

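Top view: red block at (469,213), blue block at (424,190), and no yellow block. Look-alikes are the three purple blocks at (427,142), (404,250) and (457,267). The bar is on its mat at (177,232), the roller at (90,330) is not it, and the board with the dark square at (580,260) is not the mat. The jig is at (292,197), with the hood to the left (world +y) and lane red nearest the robot.

```bash
cat > h.py <<'E'
from workcell import *
import numpy as np, cv2
from scipy.spatial.transform import Rotation as Ro
def ori(a):  # tool down, jaws along yaw a
    x=np.array([0,0,-1.]);y=np.array([np.cos(a),np.sin(a),0]);z=np.cross(x,y)
    return Ro.from_matrix(np.stack([x,y,z],1)).as_rotvec()
def ray(f,uv,z):
    K=f["intrinsics"];R=f["R"];t=f["t"]
    uv=np.atleast_2d(uv).astype(float)
    d=np.c_[uv,np.ones(len(uv))]@np.linalg.inv(K).T@R
    C=-R.T@t
    s=(z-C[2])/d[:,2]
    return C+d*s[:,None]
def proj(f,X):
    X=np.atleast_2d(X);c=X@f["R"].T+f["t"];p=c@f["intrinsics"].T
    return p[:,:2]/p[:,2:]
def snap(n,name,show=True):
    f=grab_frame(n)
    if show: cv2.imwrite(f"pics/{name}.png",f["img"][:,:,::-1])
    return f
RNG={"red":[((0,150,60),(6,255,255)),((174,150,60),(180,255,255))],"blue":[((100,130,50),(118,255,255))],"yellow":[((22,150,80),(34,255,255))],"purple":[((130,90,50),(155,255,255))]}
def mask(f,col):
    h=cv2.cvtColor(f["img"],cv2.COLOR_RGB2HSV);m=0
    for lo,hi in RNG[col]: m=m|cv2.inRange(h,lo,hi)
    return cv2.morphologyEx(m,cv2.MORPH_CLOSE,np.ones((7,7)))
def blobs(f,col,z,amin=40):
    m=mask(f,col);cs,_=cv2.findContours(m,cv2.RETR_EXTERNAL,cv2.CHAIN_APPROX_NONE);o=[]
    for c in cs:
        if cv2.contourArea(c)<amin: continue
        w=ray(f,c[:,0]+0.0,z)[:,:2]
        (cx,cy),(a,b),an=cv2.minAreaRect((w*1000).astype(np.float32))
        if a<b: a,b,an=b,a,an+90
        an=(an+90)%180-90
        px=c[:,0].mean(0).round()
        o.append(dict(px=px,c=(round(cx,1),round(cy,1)),L=round(a,1),W=round(b,1),deg=round(an,1),pts=w))
    return o
E
python3 - <<'E'
from h import *
f=grab_frame("top")
for c in ("red","blue","yellow","purple"):
    for b in blobs(f,c,0.034 if c!='x' else 0): b.pop('pts'); print(c,b)
print(ray(f,[(160,208),(198,210),(192,264),(158,262)],0.004).round(3))
print("bar",ray(f,[(177,232)],0.028).round(3))
print("jig",ray(f,[(243,150),(334,143),(344,243),(250,250)],[0.045,0.015,0.015,0.045]).round(3))
big=cv2.resize(f["img"][130:290,140:360],None,fx=3.6,fy=3.6,interpolation=cv2.INTER_CUBIC);cv2.imwrite("pics/c1.png",big[:,:,::-1])
big=cv2.resize(f["img"][110:290,340:520],None,fx=3.3,fy=3.3,interpolation=cv2.INTER_CUBIC);cv2.imwrite("pics/c2.png",big[:,:,::-1])
E
```

```text
red {'px': array([258., 230.]), 'c': (500.9, 186.6), 'L': 50.3, 'W': 50.1, 'deg': -84.6}
red {'px': array([469., 213.]), 'c': (543.9, -406.1), 'L': 109.1, 'W': 45.6, 'deg': 84.0}
blue {'px': array([256., 199.]), 'c': (587.0, 194.9), 'L': 48.9, 'W': 48.7, 'deg': -84.0}
blue {'px': array([424., 189.]), 'c': (611.7, -280.6), 'L': 104.9, 'W': 42.7, 'deg': -84.3}
yellow {'px': array([253., 169.]), 'c': (673.6, 203.6), 'L': 50.5, 'W': 49.4, 'deg': 5.5}
purple {'px': array([455., 267.]), 'c': (394.9, -361.9), 'L': 111.8, 'W': 46.7, 'deg': 41.2}
purple {'px': array([403., 250.]), 'c': (442.5, -219.2), 'L': 108.6, 'W': 46.9, 'deg': -18.4}
purple {'px': array([425., 142.]), 'c': (747.3, -287.9), 'L': 109.1, 'W': 48.3, 'deg': 10.6}
[[0.565 0.479 0.004]
 [0.558 0.368 0.004]
 [0.403 0.383 0.004]
 [0.409 0.481 0.004]]
bar [[0.495 0.419 0.028]]
jig [[ 0.726  0.23   0.045]
 [ 0.75  -0.028  0.015]
 [ 0.461 -0.055  0.015]
 [ 0.444  0.208  0.045]]
```

View pics/c1.png

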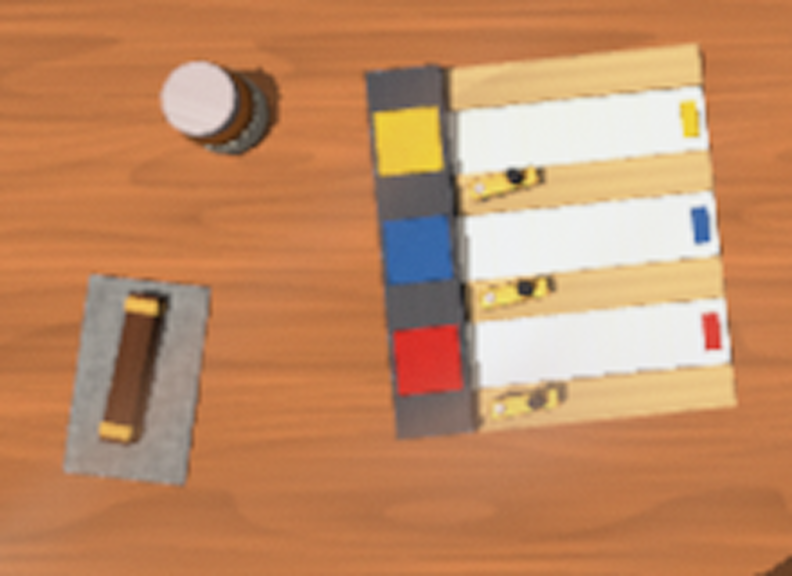

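View pics/c2.png

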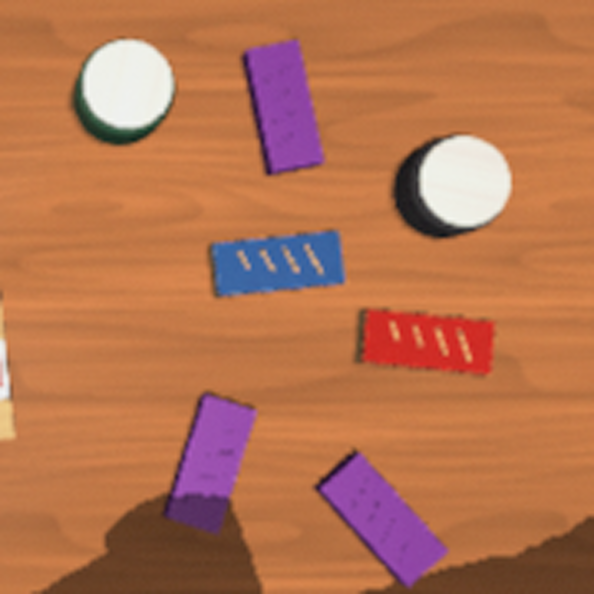

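Run:
```python
from h import *
movep([0.535,-0.41,0.25],ori(np.radians(-6)))
s=observe();print(s['t'],s['qpos'].round(2))
f=snap("wrist","w1")
for b in blobs(f,"red",0.034): b.pop('pts'); print(b)
print(proj(f,s['position']), proj(f,[.544,-.406,.034]))
q=None
for a in (-6,6,-180+6,90,-90):
    print(a,solve_ik([0.5,0.42,0.1],ori(np.radians(a))))
```

```text
1.3667 [-0.76  0.56  0.21  1.23 -0.    0.91]
{'px': array([329., 168.]), 'c': (542.8, -408.5), 'L': 106.4, 'W': 45.2, 'deg': 83.6}
[[320.48930345 264.88745846]] [[329.85012989 167.50760857]]
-6 [ 5.85708047e-01  6.17719020e-01 -7.39900269e-02  8.79087280e-01
 -4.44089210e-16  2.26122413e+00]
6 [ 0.58570805  0.61771902 -0.07399003  0.87908728  0.          2.05178462]
-174 [ 0.58570805  0.61771902 -0.07399003  0.87908728  0.         -1.08980804]
90 [ 0.58570805  0.61771902 -0.07399003  0.87908728  0.          0.58570805]
-90 [ 0.58570805  0.61771902 -0.07399003  0.87908728  0.         -2.55588461]
```

View pics/w1.png

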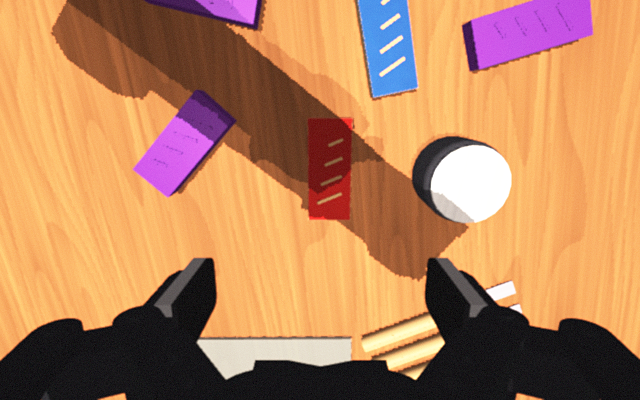

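Wrist view: the red block is at (329,168), clear of the grey tin at (463,185) and the purple block at (185,143). On the bench its top is at z = 24 mm, so I'm recomputing at that height and then grasping.

Run:
```python
from h import *
f=grab_frame("wrist")
b=blobs(f,"red",0.024)[0]; print(b['c'],b['L'],b['W'],b['deg'])
f=grab_frame("top")
for b2 in blobs(f,"red",0.024): print(b2['c'],b2['L'],b2['W'],b2['deg'])
c=np.array(b['c'])/1000; a=np.radians(b['deg']-90)
movep([*c,0.12],ori(a))
f=snap("wrist","w2")
for b2 in blobs(f,"red",0.024): print('near',b2['c'],b2['L'],b2['W'],b2['deg'])
```

```text
(542.8, -410.7) 109.3 46.2 83.8
(500.9, 188.3) 50.7 50.5 -84.6
(544.1, -409.9) 109.3 46.0 83.7
near (543.0, -410.3) 109.0 46.0 83.8
```

View pics/w2.png

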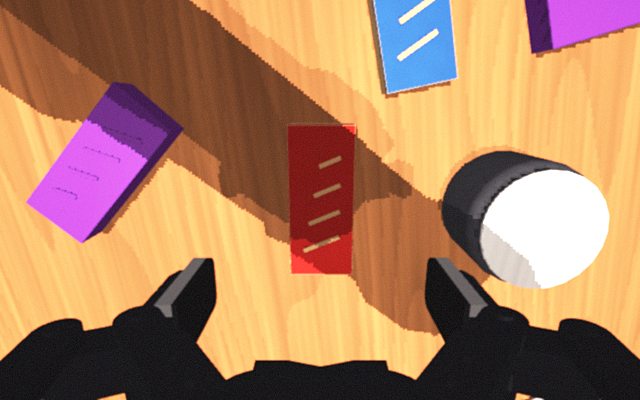

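Run:
```python
from h import *
c=np.array([.543,-.4105]); a=np.radians(-6.2)
move_straight([*c,0.009],rate=0.1)
grab(45); s=observe(); print(s['opening'],s['position'])
move_straight([*c,0.15],rate=0.12)
print(observe()['opening'])
movep([0.59,0.0,0.26],ori(np.radians(5.7)))
f=snap("wrist","w3"); t=snap("top","t3")
print(observe()['t'],observe()['opening'])
for n,g in (("w",f),("t",t)):
  for c in ("red","blue","yellow"):
    for b in blobs(g,c,0.045): print(n,c,b['px'],b['c'],b['L'],b['W'],b['deg'])
```

```text
0.044709678469517275 [ 0.5434633  -0.41084905  0.00973082]
0.04463989186102008
6.8667 0.04453849103785047
w red [318. 246.] (592.3, -103.5) 266.4 141.6 -84.2
w yellow [408. 192.] (682.7, -12.6) 25.1 9.7 5.6
w yellow [385.  69.] (642.2, 106.8) 11.0 10.7 -74.3
w yellow [293.  69.] (555.5, 97.6) 12.4 10.7 4.7
w yellow [383.  30.] (635.4, 134.8) 32.6 11.6 -75.3
w yellow [198.  30.] (463.8, 119.3) 30.3 11.6 -79.1
w yellow [291.  32.] (549.3, 127.5) 32.0 12.3 -78.2
t red [258. 230.] (501.0, 184.8) 49.8 49.6 -84.6
t blue [256. 199.] (586.2, 193.0) 48.4 48.3 -84.0
t blue [424. 189.] (610.7, -278.1) 103.9 42.3 -84.3
t yellow [253. 169.] (672.1, 201.5) 50.3 49.2 5.5
```

View pics/w3.png

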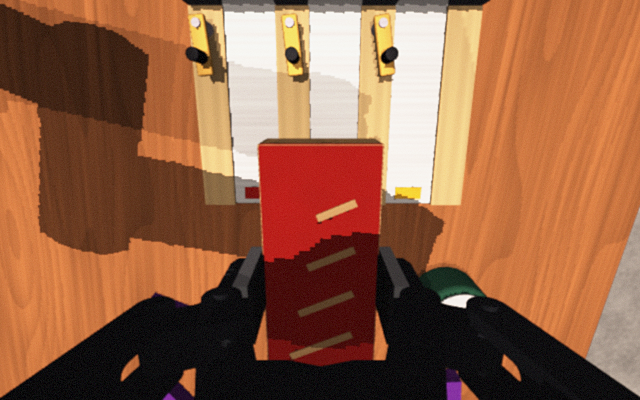

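Wrist view: the red block is held straight at (320,250). The lanes are visible behind it: red about col 270, blue about 335, yellow about 415. The buttons are at (200,45), (292,45) and (385,45), all near open. Next I fit the lane edges.

```bash
cat >> h.py <<'E'
def lanes(f,rows,cols=None):
    """white-floor runs per row -> list of (row, u0, u1)"""
    h=cv2.cvtColor(f["img"],cv2.COLOR_RGB2HSV)
    m=(h[:,:,1]<50)&(h[:,:,2]>90)
    out=[]
    for r in rows:
        d=np.diff(np.r_[0,m[r].astype(int),0]);a=np.where(d==1)[0];b=np.where(d==-1)[0]
        for i,j in zip(a,b):
            if j-i>25: out.append((r,i,j))
    return out
E
python3 - <<'E'
from h import *
f=grab_frame("wrist")
for r,i,j in lanes(f,range(85,135,8)):
    for z in (0.015,0.010):
        p=ray(f,[(i-.5,r),(j-.5,r)],z)*1000
        print(r,i,j,z,p[:,:2].round(1).tolist(),(p.mean(0)[:2]).round(1),np.linalg.norm(p[1]-p[0]).round(1))
E
```

```text
85 228 277 0.015 [[484.7, 76.7], [535.7, 81.7]] [510.2  79.2] 51.2
85 228 277 0.01 [[483.4, 76.9], [535.1, 81.9]] [509.3  79.4] 51.9
85 310 359 0.015 [[570.0, 85.0], [620.9, 90.0]] [595.5  87.5] 51.2
85 310 359 0.01 [[569.8, 85.3], [621.4, 90.3]] [595.6  87.8] 51.8
85 392 440 0.015 [[655.2, 93.3], [705.1, 98.2]] [680.2  95.8] 50.1
85 392 440 0.01 [[656.2, 93.7], [706.7, 98.6]] [681.4  96.1] 50.8
93 229 277 0.015 [[486.0, 68.8], [536.2, 73.7]] [511.1  71.3] 50.5
93 229 277 0.01 [[484.7, 68.9], [535.6, 73.8]] [510.1  71.3] 51.1
93 310 359 0.015 [[570.7, 77.1], [621.9, 82.1]] [596.3  79.6] 51.5
93 310 359 0.01 [[570.5, 77.2], [622.4, 82.3]] [596.5  79.7] 52.1
93 391 440 0.015 [[655.4, 85.3], [706.6, 90.3]] [681.   87.8] 51.5
93 391 440 0.01 [[656.3, 85.6], [708.2, 90.6]] [682.3  88.1] 52.1
101 229 277 0.015 [[486.2, 60.7], [536.7, 65.7]] [511.4  63.2] 50.7
101 229 277 0.01 [[484.9, 60.7], [536.1, 65.7]] [510.5  63.2] 51.4
101 310 358 0.015 [[571.4, 69.0], [621.9, 74.0]] [596.7  71.5] 50.7
101 310 358 0.01 [[571.3, 69.1], [622.4, 74.1]] [596.8  71.6] 51.4
101 391 439 0.015 [[656.6, 77.3]
[... 1020 characters left out ...]
40.7]] [513.3  38.2] 51.2
125 310 358 0.015 [[573.6, 44.3], [625.0, 49.3]] [599.3  46.8] 51.6
125 310 358 0.01 [[573.5, 44.0], [625.5, 49.1]] [599.5  46.6] 52.3
125 390 437 0.015 [[659.3, 52.7], [709.5, 57.6]] [684.4  55.1] 50.5
125 390 437 0.01 [[660.2, 52.5], [711.2, 57.5]] [685.7  55. ] 51.2
133 231 278 0.015 [[489.3, 27.6], [539.9, 32.5]] [514.6  30.1] 50.9
133 231 278 0.01 [[488.0, 27.1], [539.3, 32.1]] [513.7  29.6] 51.5
133 310 357 0.015 [[574.4, 35.9], [625.0, 40.8]] [599.7  38.4] 50.9
133 310 357 0.01 [[574.3, 35.5], [625.5, 40.5]] [599.9  38. ] 51.5
133 389 436 0.015 [[659.4, 44.2], [710.0, 49.1]] [684.7  46.6] 50.8
133 389 436 0.01 [[660.4, 43.9], [711.7, 48.9]] [686.1  46.4] 51.5
```

```bash
cat >> h.py <<'E'
TH=np.radians(5.4); O=np.array([.5948,.0934])
RJ=np.array([[np.cos(TH),-np.sin(TH)],[np.sin(TH),np.cos(TH)]])
LX={"red":-.086,"blue":0.,"yellow":.086}
def J(x,y,z): return np.r_[O+RJ@[x,y],z]
def toJ(p): return RJ.T@(np.asarray(p)[:2]-O)
E
cat > place.py <<'E'
from h import *
import sys
col=sys.argv[1]; dz=float(sys.argv[2])
movep(J(LX[col],-.055,0.10),ori(TH))
f=snap("wrist",f"pre_{col}")
move_straight(J(LX[col],-.055,0.035+dz),rate=0.1)
print(move_straight(J(LX[col],-.055,0.0105+dz),rate=0.03,guard=4),observe()['position'][2],observe()['wrist_force'])
open_jaws()
move_straight(J(LX[col],-.055,0.12),rate=0.12)
print(observe()['t'])
movep(J(LX[col],-.10,0.25),ori(TH))
f=snap("wrist",f"post_{col}")
for b in blobs(f,col,0.034):
    if b['L']>80: print(b['px'],b['L'],b['W'],b['deg'],(toJ(np.array(b['c'])/1000)*1000).round(1), 'rel deg',b['deg']-np.degrees(TH))
E
python3 place.py red 0.0097
```

```text
True 0.019735064733408858 [-0.89061737 -0.31175804  5.34283878]
10.725
[320. 131.] 122.5 45.7 -84.6 [-86.6 -62.2] rel deg -90.0
```

View pics/post_red.png

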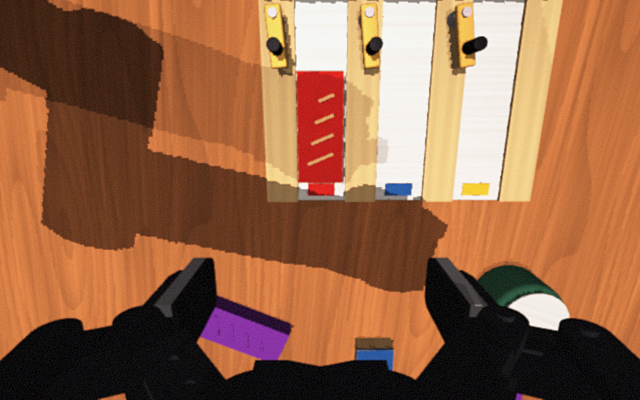

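Red lies square in its lane at (320,127) in front of the hood. Blue next, re-measured first.

Run:
```python
from h import *
t=snap("top","t4")
for b in blobs(t,"blue",0.024): print(b['px'],b['c'],b['L'],b['W'],b['deg'])
b=[b for b in blobs(t,"blue",0.024) if b['px'][0]>350][0]
movep([b['c'][0]/1000,b['c'][1]/1000-.02,0.16],ori(np.radians(b['deg']-90 if b['deg']>0 else b['deg']+90)))
f=snap("wrist","w5")
for b in blobs(f,"blue",0.024): print(b['px'],b['c'],b['L'],b['W'],b['deg'])
print(observe()['t'])
```

```text
[256. 199.] (587.7, 196.6) 49.3 49.1 -84.0
[424. 189.] (612.6, -282.9) 105.8 43.0 -84.3
[321. 166.] (611.5, -284.2) 107.2 44.2 -84.5
12.6917
```

View pics/w5.png

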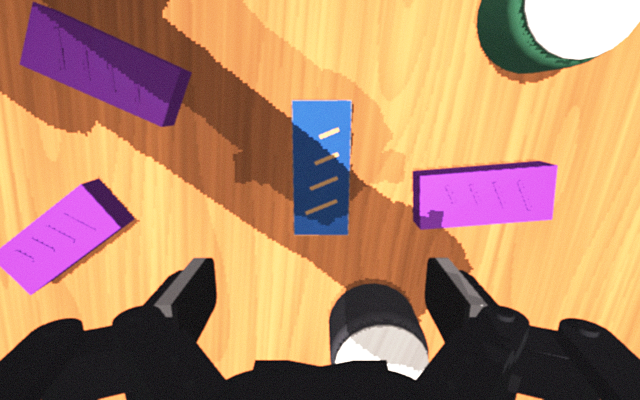

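```bash
python3 - <<'E'
from h import *
c=np.array([.612,-.284]); a=np.radians(5.6)
movep([*c,0.12],ori(a))
move_straight([*c,0.009],rate=0.1)
grab(45); s=observe(); print(s['opening'],s['position'])
move_straight([*c,0.15],rate=0.12)
print(observe()['opening'])
E
python3 place.py blue 0.0097
python3 - <<'E'
from h import *
t=snap("top","t6")
cv2.imwrite("pics/t6c.png",cv2.resize(t["img"][120:280,140:360],None,fx=3.6,fy=3.6,interpolation=cv2.INTER_CUBIC)[:,:,::-1])
for c in ("red","blue"):
  for b in blobs(t,c,0.034): print(c,b['px'],(toJ(np.array(b['c'])/1000)*1000).round(1),b['L'],b['W'],b['deg']-5.4)
E
```

```text
0.04480880550148529 [ 0.61244428 -0.2842665   0.00972419]
0.04476068054853299
True 0.019703646334835335 [-0.5133344   0.36213498  4.49671464]
20.325
[320. 131.] 120.5 44.5 -84.7 [ -0.6 -62.1] rel deg -90.10000000000001
red [258. 230.] [-84.7 101.8] 50.2 50.1 -90.0
blue [256. 199.] [  1.8 101.8] 48.9 48.7 -89.4
```

View pics/post_blue.png

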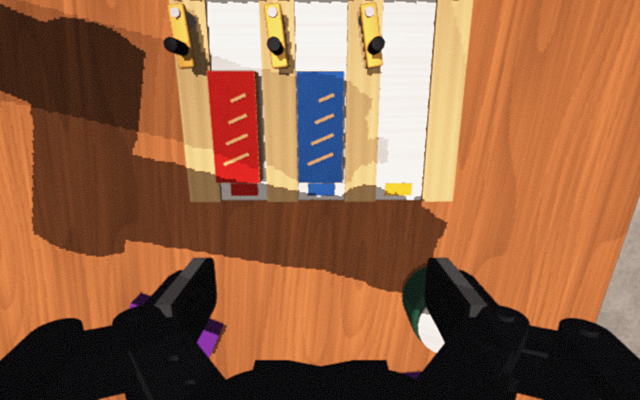

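View pics/t6c.png

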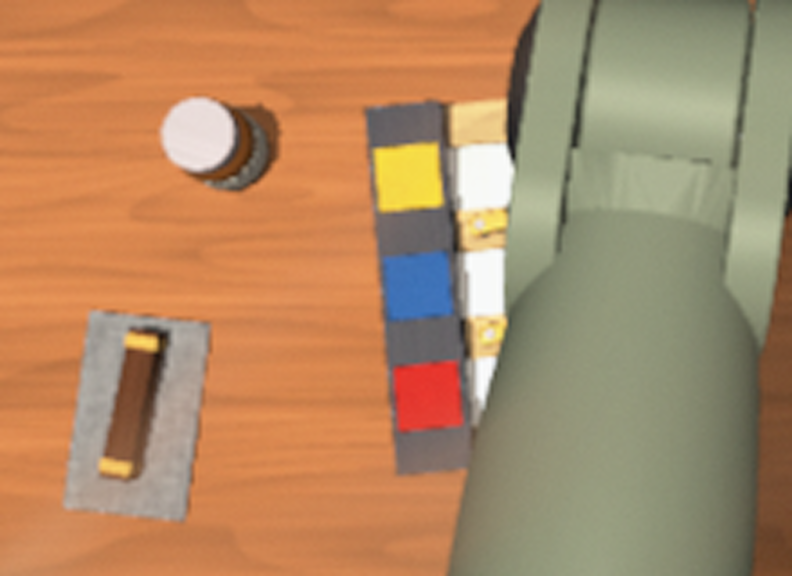

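Both blocks are straight in their lanes at (233,127) and (320,127). The bar lies on the mat at about (130,400) in the crop. I'll look at it from close up.

```bash
cat >> h.py <<'E'
def barpose(f,zt=0.028,zm=0.004):
    h=cv2.cvtColor(f["img"],cv2.COLOR_RGB2HSV)
    return h
E
python3 - <<'E'
from h import *
movep([0.54,0.41,0.25],ori(np.radians(77.7)))
s=observe();print(s['t'],s['qpos'].round(2))
f=snap("wrist","w7")
h=cv2.cvtColor(f["img"],cv2.COLOR_RGB2HSV)
for p in [(320,170),(320,150),(250,170),(380,200)]: print(p,h[p[1],p[0]])
print(proj(f,[.495,.419,.028]))
E
```

```text
22.5833 [ 0.54  0.56  0.23  1.23 -0.    0.76]
(320, 170) [ 17 176 219]
(320, 150) [  8 183  74]
(250, 170) [ 11 172 203]
(380, 200) [ 12 173 217]
[[320.17324113 126.22706639]]
```

View pics/w7.png

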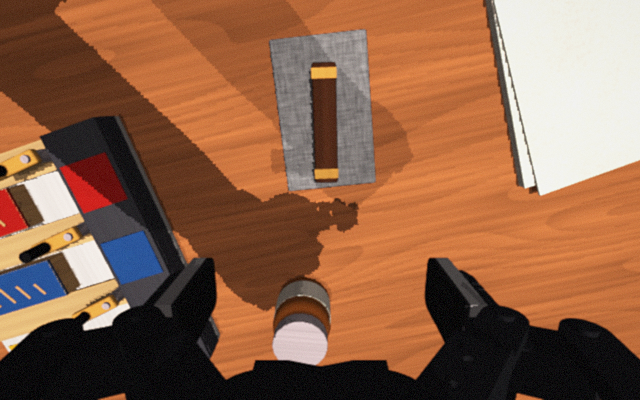

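Mat centred at about (323,110), bar at (324,122), jar at (300,320), clear of the grasp. I'll segment the mat and the bar's top.

```bash
cat >> h.py <<'E'
def rect(c,f,z):
    w=(ray(f,c.reshape(-1,2),z)[:,:2]*1000).astype(np.float32)
    (cx,cy),(a,b),an=cv2.minAreaRect(w)
    if a<b: a,b,an=b,a,an+90
    return (round(cx,1),round(cy,1)),round(a,1),round(b,1),round((an+90)%180-90,1)
def matbar(f,guess,zt=0.028):
    h=cv2.cvtColor(f["img"],cv2.COLOR_RGB2HSV)
    m=((h[:,:,1]<70)&(h[:,:,2]>50)&(h[:,:,2]<185)).astype(np.uint8)
    cs,_=cv2.findContours(m,cv2.RETR_EXTERNAL,cv2.CHAIN_APPROX_NONE)
    u=proj(f,guess)[0]
    cs=[c for c in cs if cv2.contourArea(c)>1500 and cv2.pointPolygonTest(cv2.convexHull(c),(float(u[0]),float(u[1])),False)>0]
    mat=cv2.convexHull(max(cs,key=cv2.contourArea))
    inside=np.zeros(m.shape,np.uint8);cv2.fillPoly(inside,[mat],1)
    inside=cv2.erode(inside,np.ones((5,5)))
    bm=((h[:,:,1]>90)&(inside>0)).astype(np.uint8)
    bm=cv2.morphologyEx(bm,cv2.MORPH_OPEN,np.ones((3,3)))
    cs,_=cv2.findContours(bm,cv2.RETR_EXTERNAL,cv2.CHAIN_APPROX_NONE)
    bar=max(cs,key=cv2.contourArea)
    # brass bands for exact top axis
    br=((h[:,:,0]>14)&(h[:,:,1]>120)&(h[:,:,2]>140)&(inside>0)).astype(np.uint8)
    cs,_=cv2.findContours(br,cv2.RETR_EXTERNAL,cv2.CHAIN_APPROX_NONE)
    bands=[rect(c,f,zt) for c in cs if cv2.contourArea(c)>60]
    return rect(mat,f,0.004),rect(bar,f,zt),bands
E
python3 - <<'E'
from h import *
f=grab_frame("wrist")
for x in matbar(f,[.48,.425,.004]): print(x)
t=grab_frame("top")
for x in matbar(t,[.48,.425,.004]): print(x)
E
```

```text
((485.4, 426.0), 158.3, 98.8, -6.5)
((494.2, 423.6), 118.0, 25.6, -10.6)
[((543.6, 415.0), 24.2, 10.7, 77.5), ((445.5, 433.1), 24.8, 10.7, 80.7)]
((486.8, 425.9), 158.0, 98.2, -6.4)
((495.0, 420.3), 117.4, 32.1, -10.1)
[]
```

Run:
```python
from h import *
a=np.radians(79.5)
movep([.4945,.424,0.11],ori(a))
print(move_straight([.4945,.424,0.008],rate=0.08,guard=6))
grab(70); s=observe(); print(s['opening'],s['position'])
move_straight([.4945,.424,0.18],rate=0.12)
movep([0.52,0.15,0.25],ori(np.radians(40)))
movep(J(-.086,-.22,0.20),ori(TH))
s=observe(); print(s['t'],s['opening'],s['qpos'].round(2))
f=snap("wrist","w8")
cv2.imwrite("pics/w8.png",f["img"][:,:,::-1]); print(s['position'],proj(f,s['position']))
```

```text
False
0.022819610430579226 [0.49479156 0.4242185  0.00838431]
29.1833 0.022504387112871442 [-0.38  0.34 -0.25  0.98  0.    1.09]
[ 0.53025302 -0.13249237  0.20004849] [[320.37342903 265.03089994]]
```

View pics/w8.png

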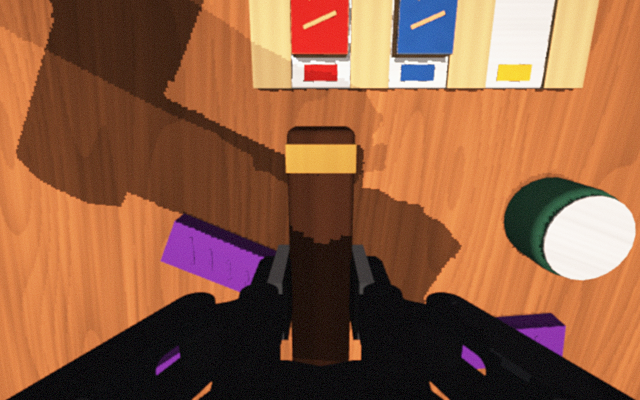

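The bar is held square, with its end at (320,135) pointing into the red lane. Now the gentle push with a low guard.

```bash
cat > push.py <<'E'
from h import *
import sys
col=sys.argv[1]; x=LX[col]; Z=0.0188
def st(m): 
    s=observe(); print(m,round(s['t'],2),'jig',(toJ(s['position'])*1000).round(1),'z',s['position'][2].round(4),'F',(RJ.T@s['wrist_force'][:2]).round(1),s['wrist_force'][2].round(1),'op',s['opening'].round(4)); return s
movep(J(x,-.20,0.09),ori(TH)); 
print(move_straight(J(x,-.20,Z),rate=0.08,guard=8)); st('down')
for k,r in enumerate((0.02,0.012)):
    g=move_straight(J(x,-.035,Z),rate=r,guard=5); s=st(f'push{k} {g}')
    if k==0:
        j=toJ(s['position']); move_straight(J(x,j[1]-.008,Z),rate=0.03); st('back')
f=snap("wrist",f"push_{col}")
E
python3 push.py red
```

```text
FalseTraceback (most recent call last):
  File "push.py", line 7, in <module>
    print(move_straight(J(x,-.20,Z),rate=0.08,guard=8)); st('down')
                                                         ~~^^^^^^^^
  File "push.py", line 5, in st
    s=observe(); print(m,round(s['t'],2),'jig',(toJ(s['position'])*1000).round(1),'z',s['position'][2].round(4),'F',(RJ.T@s['wrist_force'][:2]).round(1),s['wrist_force'][2].round(1),'op',s['opening'].round(4)); return s
                                                                                                                                                                                           ^^^^^^^^^^^^^^^^^^
AttributeError: 'float' object has no attribute 'round'
```

```bash
sed -i "s/s\['opening'\].round(4)/round(s['opening'],4)/" push.py
python3 push.py red
```

```text
False
down 32.23 jig [ -85.6 -200.2] z 0.0192 F [ 0.3 -0.4] -1.2 op 0.0224
push0 True 37.62 jig [-86.2 -76. ] z 0.0185 F [ 0.5 -0.5] -0.6 op 0.0225
back 38.03 jig [-86.2 -84.2] z 0.0186 F [ 0. -0.] -0.1 op 0.0225
push1 True 39.42 jig [-86.2 -76.1] z 0.0185 F [ 1.  -0.7] -1.1 op 0.0222
```

View pics/push_red.png

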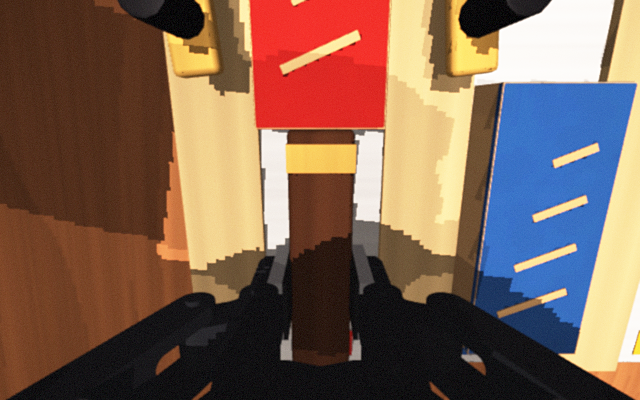

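Red stopped twice at the same place: bar tip at jig y ≈ -16, so its leading end is at about 94, which is inside the stop range. The view shows it square, with its rear edge at row 128. Blue next.

```bash
python3 - <<'E'
from h import *
j=toJ(observe()['position'])
move_straight(J(j[0],j[1]-.03,0.0188),rate=0.06)
move_straight(J(j[0],-.20,0.10),rate=0.12)
E
python3 push.py blue
```

```text
False
down 42.79 jig [   0.5 -200.2] z 0.0193 F [ 0.  -0.5] 0.1 op 0.0224
push0 True 48.94 jig [ -0.3 -55.8] z 0.0184 F [ 0.9 -0.1] -1.4 op 0.0227
back 49.35 jig [ -0.1 -64.1] z 0.0186 F [-0.4  0.1] -1.7 op 0.0225
push1 True 50.41 jig [ -0.3 -55.9] z 0.0184 F [-0.4 -1. ] -0.6 op 0.0226
```

View pics/push_blue.png

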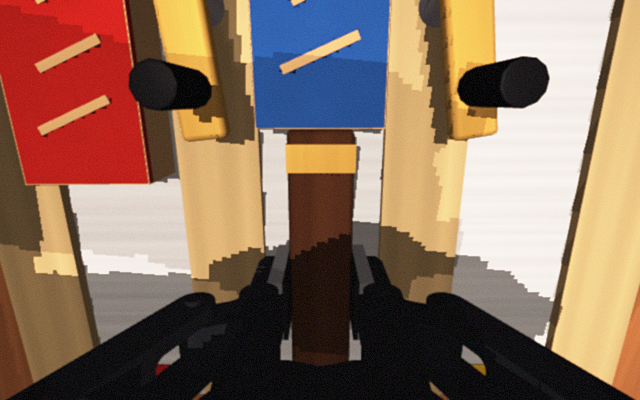

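Blue is home too, twice at tip y ≈ 4, so its leading end is at about 114. The brass band is still at rows 143–173, so the bar hasn't slipped. Taking the bar back to the mat.

Run:
```python
from h import *
j=toJ(observe()['position'])
move_straight(J(j[0],j[1]-.03,0.0188),rate=0.06)
move_straight(J(j[0],-.12,0.20),rate=0.15)
movep([0.52,0.15,0.25],ori(np.radians(40)))
a=np.radians(83.5)
movep([.486,.426,0.12],ori(a))
s=observe(); print(s['t'],s['opening'])
move_straight([.486,.426,0.03],rate=0.08)
print(move_straight([.486,.426,0.0086],rate=0.03,guard=4),observe()['position'])
open_jaws()
move_straight([.486,.426,0.13],rate=0.12)
movep([0.53,0.42,0.25],ori(a))
f=snap("wrist","w9"); print(observe()['t'])
for x in matbar(f,[.48,.425,.004]): print(x)
```

```text
54.4917 0.022136860951269377
True [0.48550572 0.42566209 0.00836517]
58.8917
((485.5, 426.0), 157.2, 98.9, -6.6)
((485.0, 425.5), 117.1, 24.5, -6.6)
[((535.1, 419.8), 24.3, 9.6, 83.4), ((435.5, 431.2), 24.5, 10.1, 83.4)]
```

View pics/w9.png

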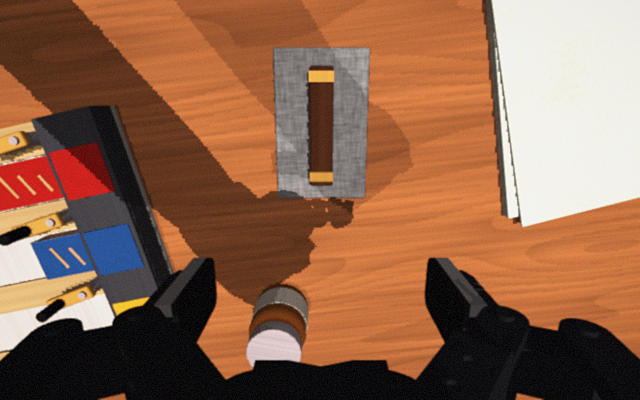

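The bar is on the mat's middle within 1 mm and parallel to it (bar at (320,125), mat at (321,122)). Now the button angles, from a close view.

Run:
```python
from h import *
movep(J(-.043,-.06,0.25),ori(TH))
f=snap("wrist","w10"); print(observe()['t'])
h=cv2.cvtColor(f["img"],cv2.COLOR_RGB2HSV)
for c in ("red","blue"):
    pv=np.array([LX[c]-.043,.048])
    for d in (0,.25,.5): print(c,d,proj(f,J(*(pv+.03*np.array([np.sin(d),-np.cos(d)])),.073)).round(0))
    u=proj(f,J(pv[0],pv[1]-.03,.06))[0].round().astype(int)
    roi=np.zeros(h.shape[:2],np.uint8);cv2.circle(roi,tuple(int(v) for v in u),32,1,-1)
    m=((h[:,:,2]<60)&(roi>0)).astype(np.uint8); 
    n,l,st,ce=cv2.connectedComponentsWithStats(m); i=1+st[1:,4].argmax(); print(st[i],ce[i])
```

```text
60.4
red 0 [[221.  94.]]
red 0.25 [[230.  93.]]
red 0.5 [[237.  89.]]
[220  89  19  13 187] [228.39037433  95.45989305]
blue 0 [[320.  94.]]
blue 0.25 [[329.  93.]]
blue 0.5 [[337.  90.]]
[319  89  12  13 111] [324.23423423  95.02702703]
```

View pics/w10.png

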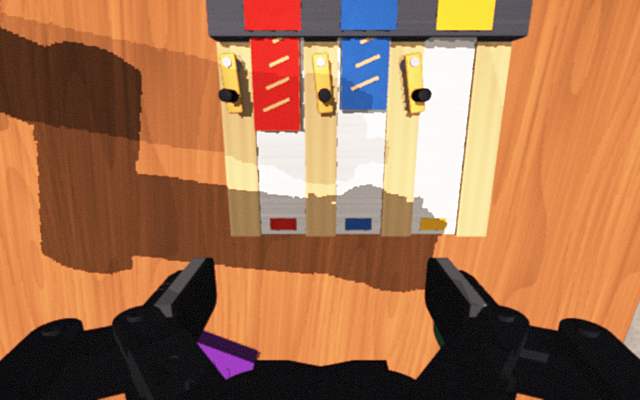

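Pins are at (226,95) red and (324,95) blue, roughly 0.13 rad each. I'll grip each pin and swing it round its pivot.

```bash
cat > turn.py <<'E'
from h import *
import sys
col=sys.argv[1]; a0=float(sys.argv[2]); pv=np.array([LX[col]-.043,.048])
P=lambda d,z=.050: J(*(pv+.030*np.array([np.sin(d),-np.cos(d)])),z)
movep(P(a0,.11),ori(TH+a0))
print(move_straight(P(a0),rate=0.08,guard=6))
grab(20); s=observe(); print(s['opening'],s['wrist_force'].round(1))
mx=0
for d in np.linspace(a0,1.575,11)[1:]:
    move_straight(P(d),ori(TH+d),rate=0.03); F=np.linalg.norm(observe()['wrist_force']); mx=max(mx,F)
print('maxF',mx,'op',observe()['opening'])
open_jaws()
move_straight(P(1.575,.12),rate=0.1); print(observe()['t'])
E
python3 turn.py red 0.13 && python3 turn.py blue 0.12
python3 - <<'E'
from h import *
movep(J(-.043,-.06,0.25),ori(TH))
f=snap("wrist","w11"); print(observe()['t'])
for c in ("red","blue"):
    pv=np.array([LX[c]-.043,.048])
    print(c,[proj(f,J(*(pv+r*np.array([np.sin(1.57),-np.cos(1.57)])),z)).round(0)[0] for r,z in ((0,.0455),(.03,.073),(.054,.0455))])
cv2.imwrite("pics/w11c.png",cv2.resize(f["img"][0:250,180:540],None,fx=2.2,fy=2.2,interpolation=cv2.INTER_CUBIC)[:,:,::-1])
E
```

```text
False
0.010897591115800763 [-0.6 -1.3  2.1]
maxF 7.699226179698904 op 0.01118797688495141
67.1917
False
0.011261267799330874 [-0.8 -0.   2.4]
maxF 7.882934054927527 op 0.011509150173795276
74.5
75.8
red [array([227.,  60.]), array([255.,  56.]), array([286.,  60.])]
blue [array([321.,  60.]), array([357.,  56.]), array([380.,  60.])]
```

View pics/w11c.png

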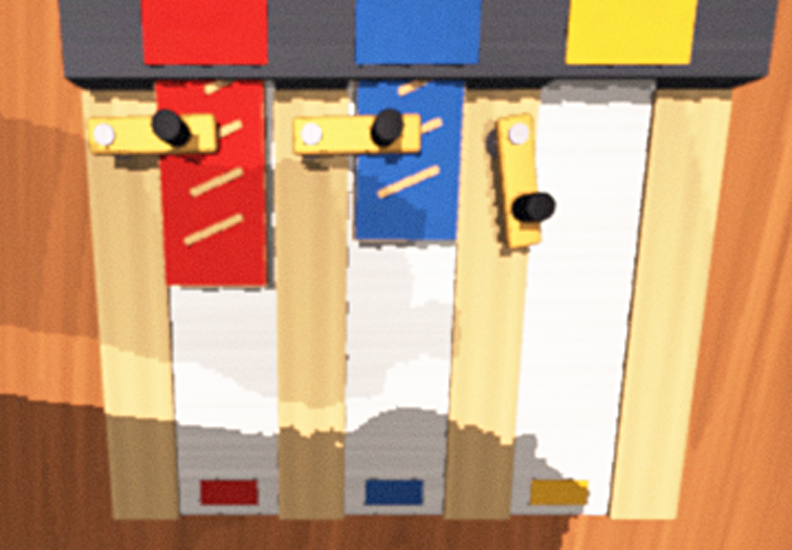

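Both buttons are square across their blocks, red at (155,135) and blue at (357,135). Last check: block rear edges, then an overview with the arm out of the way.

Run:
```python
from h import *
f=grab_frame("wrist")
for c in ("red","blue"):
    m=mask(f,c); u=proj(f,J(LX[c],0,.034))[0]; col=int(u[0]); 
    r=[np.where(m[:170,k])[0].max()+.5 for k in (col-10,col,col+10)]
    print(c,[(toJ(ray(f,(k,q),.034)[0])*1000).round(1) for k,q in zip((col-10,col,col+10),r)])
movej([-1.248,0.326,-0.193,1.052,0,1.437])
t=snap("top","t12");s=snap("scene","s12")
for x in matbar(t,[.48,.425,.004]): print(x)
print(observe()['t'],observe()['opening'])
```

```text
red [array([-96.9, -15.4]), array([-87. , -16.4]), array([-77. , -15.4])]
blue [array([-10.6,   4.9]), array([-0.8,  4.9]), array([9. , 4.9])]
((486.6, 425.7), 158.1, 98.6, -6.6)
((485.6, 422.1), 117.4, 32.7, -6.9)
[]
78.1333 0.0853872835991486
```

View pics/t12.png

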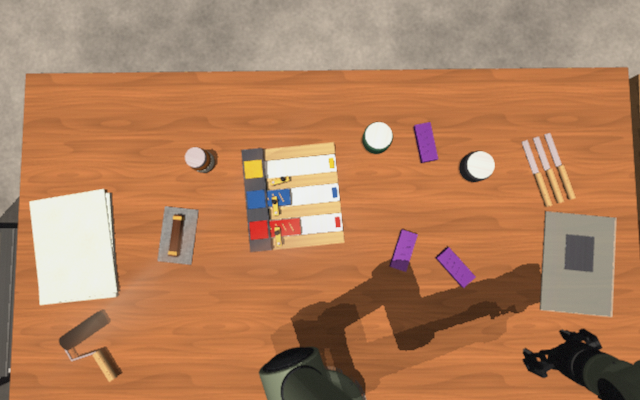

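The blocks are still where the stops left them, the bar is centred on its mat at (176,235), and the tins (378,137) and (480,166) and the jar (200,160) are unmoved. Handing in.

```bash
python3 -c "
from workcell import *
print(sign_off())"
```

```text
the job is handed in; nothing more can be done
None
```

I laid the red and blue blocks in their lanes and tapped both home with the bar; there was no yellow block in the scene. I then put the bar back on the middle of its mat, turned both loaded lanes' turnbuttons square across their blocks, and handed the job in at about 78 s.

**Blocks home:** I pushed each at about 2 cm/s with a 5 N guard. Each met its stop at the same place on two touches: the red leading end at about 94 mm in jig y, the blue at about 114 mm. The rear edges seen afterwards, at about -16 and +5 mm, agree within 1 mm.

**Buttons:** both look square in the close view. I checked this by eye and did not measure the angle.

**Bar:** it lies within about 1 mm of the mat's centre and parallel to it in the wrist view. The top view put it about 4 mm off across the mat, with a bar width of 33 mm instead of 24, so I trusted the wrist view.

**Bystanders:** the tins and jar stand at the same pixels as at the start. I noticed no knock or grip slip, and no check failed.

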